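# Unlock the carver's tool chest

### The arm

A 6-joint arm with a two-finger parallel gripper is mounted at the origin on the work surface. World frame = base frame: x ahead of the robot, y to its left, z up, the work surface at z = 0. Lengths are in mm, angles in rad, forces in N, time in s.
With the tool pointing down it reaches from about 400 to 925 mm from the base axis. Payload 12.5 kg.
Tool frame: the origin (TCP) lies where the fingers leave the gripper's body, on its centre line; the fingertips stand 78 mm ahead of it and the grasp point (between the pads) lies 59 mm ahead of it (env.tip_extent is the distance from the TCP to the fingertips, in mm); z points along the fingers, y is the direction in which the jaws open and shut (so a half turn about z gives the same grasp; the last joint's range is limited). The gripper opens to 95 mm and grips with 3 to 60 N. Pads are 20 mm wide; open, the fingers measure 119 mm over their backs; the gripper's body (75 mm by 180 mm) begins 59 mm behind the grasp point.
Start: joints at [-1.323, 0.491, 1.559, -0, 1.092, -0.106], TCP at [216.562, -586.292, 292.261] pointing down, gripper open.
Joint ranges: [-3.1, 3.1], [-0.84, 2.19], [0.05, 2.79], [-1.13, 4.28], [0.06, 2.93], [-2.69, 2.69]. Speed limits (rad/s): [2.22, 2.22, 2.79, 3.14, 3.14, 3.14].

### API

Orientations are given as [roll, pitch, yaw] about the fixed x, y, z axes, in that order (R = Rz(yaw) Ry(pitch) Rx(roll)).
In Python, from cell import env gives the robot as it stands. The module is installed in compiled form; this text tells all that it offers.
- The arm moves only by the tool play_rows, never from a script. Its argument "targets" is a list of rows, each an object with "linear": the shift along the tool's x, y, z in mm, a list of three; "turn": the turn about the tool's z in rad. A call has 1 to 20 rows; each row is the pose to reach, as a shift and turn from the pose commanded when the call began, along the tool's axes at that moment; what a row does not reach only later rows make up. A row lasts 1/8 s, in which the tool goes at most 62.5 mm and 10.7 degrees, less where a joint would pass 70% of its speed; a pose out of reach is approached as far as the arm can. A call with a gripper value outside its range is refused whole. "hand" is the finger opening in mm, from 0 to 95.1, set as the call begins (left out, the last holds). The fingers move at their own pace and stop on an object; the grip force is fixed at half the most. Time passes only in rows, so rows that repeat a pose let the fingers close. It gives the time, the measured TCP pose, the force and the opening at its end, in the units of the state.
- env.state(): the state, without advancing time (a new reading comes with each control period).
- env.read_camera(name): name is "scene" or "top" or "wrist"; returns (picture, depth): 420x560x3 uint8, red, green, blue; 420x560 float32, mm along the optical axis (not along the pixel's ray), 0 where there is no reading.
- env.camera_params(name): a dict with "fx", "fy", "cx", "cy" (pixels), "R" (3x3) and "t" (3): a world point X has camera coordinates R X + t. Camera axes: x right, y down, z forward; pixel columns grow to the right and rows downward; lengths in mm; the calibration is good to about 2 mm. A picture is of the moment at which its call begins: read the wrist's pose just before it. camera_params takes no time and is no camera call; for the wrist camera it gives the pose at the moment of the call.
- env.job_done(): hands the job in, once; it reports no verdict.
The state is a dict: "t": time; "joints": joint angles; "qvel": joint speeds; "tau": joint torques, N m; "eef_pos": TCP position; "tcp_rot": TCP orientation; "ft_force": force on the tool from outside, world axes, zero at the start; "moment": the same for the moment, N m; "opening": opening from 0.0 (shut) to 1.0 (fully open).
Only numpy, scipy, OpenCV 4.12 (cv2) and the standard library are available. Lean on these libraries where they do the work, as an engineer would, in place of code of your own. Each camera call takes 0.05 s, during which the arm holds its last target.

### The job

Open the tool chest: roll the three number wheels of its lock so that the index line reads 2 7 4, left to right as seen from the robot, slide the bolt's tab fully open to the left, and lift the lid by its handle until it stands well past halfway up, then let go. The wheels run on thin, already bent pivots and stand unevenly high, so feel for each one, roll it with a light touch and never lean on it, and leave the other things on the bench and on the chest where they are.

Things in the scene. Friction and masses are not known exactly. Their poses are not given: they have to be found in the camera images.
- chest: dark wooden carver's tool chest, 250 (x) by 360 (y) by 120 mm high, screwed down to the bench; origin at the centre of its underside, x from the front (robot's side) to the hinged back, y to the left, z up. The front 75 mm of its top is a fixed rail with the lock, the rest is the lid
- lock: grey steel combination lock on the chest's front rail, case 58 (x) by 184 (y) by 14 mm high, same axes as the chest; origin at the centre of its underside, 120 mm above the bench. Three number wheels 30 mm apart stick out of its top, digits upright as seen from the robot; the digit on top, at the black index line, is the one set. The bolt slides only when all three are at the code, and then holds them there
- slot_left (a point): middle of the left number wheel's slot in the lock's flat case top (134 mm above the bench), straight above its axle. The brass wheel in it: 32 mm in diameter, 12 mm wide, plain round rim, axle along the chest's y, between two steel discs 28 mm in diameter that turn with it (22 mm wide in all). Its old pivots are bent: the rim stands 5.5 to 10.5 mm proud of this point, each one differently, and does not give
- slot_middle (a point): middle of the middle number wheel's slot in the lock's flat case top (134 mm above the bench), straight above its axle. The brass wheel in it: 32 mm in diameter, 12 mm wide, plain round rim, axle along the chest's y, between two steel discs 28 mm in diameter that turn with it (22 mm wide in all). Its old pivots are bent: the rim stands 5.5 to 10.5 mm proud of this point, each one differently, and does not give
- slot_right (a point): middle of the right number wheel's slot in the lock's flat case top (134 mm above the bench), straight above its axle. The brass wheel in it: 32 mm in diameter, 12 mm wide, plain round rim, axle along the chest's y, between two steel discs 28 mm in diameter that turn with it (22 mm wide in all). Its old pivots are bent: the rim stands 5.5 to 10.5 mm proud of this point, each one differently, and does not give
- wheel_left (a joint): angle of the left-hand number wheel (+y, next to the bolt's tab), rad, unlimited: grows as its top is rolled towards the robot. Digit d is on top, at the index line, at 0.6283*d (plus or minus whole turns of 6.283). It clicks: let go, a sprung detent pulls it home to the nearest digit (about halfway between two it may stay put); rolling it over a click takes 2 to 3 N along the rim. One digit is 10 mm of rim. Over 20 N bends its pivots
- wheel_middle (a joint): angle of the middle number wheel, rad, unlimited: grows as its top is rolled towards the robot. Digit d is on top, at the index line, at 0.6283*d (plus or minus whole turns of 6.283). It clicks: let go, a sprung detent pulls it home to the nearest digit (about halfway between two it may stay put); rolling it over a click takes 2 to 3 N along the rim. One digit is 10 mm of rim. Over 20 N bends its pivots
- wheel_right (a joint): angle of the right-hand number wheel (-y), rad, unlimited: grows as its top is rolled towards the robot. Digit d is on top, at the index line, at 0.6283*d (plus or minus whole turns of 6.283). It clicks: let go, a sprung detent pulls it home to the nearest digit (about halfway between two it may stay put); rolling it over a click takes 2 to 3 N along the rim. One digit is 10 mm of rim. Over 20 N bends its pivots
- bolt_tab (a point): centre of the bolt's steel tab on the lock's top, left of the wheels: 22 (x) by 12 (y) by 16 mm high, standing on the case (its underside is 0.5 mm above it). 33 mm of free case lie between it and the left wheel's disc when shut
- bolt (a joint): the bolt, m: 0 shut, 0.013 fully open; it slides to the left (+y of the chest, away from the wheels), takes about 3 N and stays where it is left
- lid_handle (a point): middle of the black bar handle on the lid, the point to grip: bar 11 mm in diameter and 110 mm long, along the chest's y, its centre 35 mm above the lid's top (clear of it but for a post near each end), 135 mm in front of the hinge line and 47.5 mm above it when shut
- lid_hinge (a point): middle of the lid's hinge line, which runs along the chest's y at the top of its back edge
- lid (a joint): the lid, rad: 0 shut, grows as its front edge rises and goes back, 1.45 at its stop; a stiff hinge, it stays where it is left; needs about 8 N at the handle
- gouge_wide: bystander: wide gouge lying on the bench, 235 mm long, wooden handle
- gouge_narrow: bystander: narrow gouge lying just in front of the chest, 245 mm long
- mallet: bystander: round wooden carver's mallet, 90 mm wide, 220 mm tall, standing on its head
- water_bottle: bystander: clear water bottle, 64 mm wide, 190 mm tall
- whetstone: bystander: grey sharpening stone 150 x 50 x 25 mm
- wax_tin: bystander: round tin 46 mm wide, 24 mm high, on the chest's rail right of the lock
- slip_stone: bystander: small stone 58 x 22 x 9 mm on the chest's rail left of the lock
- offcut: bystander: wooden offcut 90 x 60 x 35 mm

How it is judged (in metres and radians):
On the way, in this order (a step that is already met when the one before it is completed fails the run):
1. the wheels read 2 7 4 ((value of joint wheel_left between -5.187 and -4.867 rad or value of joint wheel_left between 1.097 and 1.417 rad or value of joint wheel_left between 7.38 and 7.7 rad) and (value of joint wheel_middle between -2.045 and -1.725 rad or value of joint wheel_middle between 4.238 and 4.558 rad or value of joint wheel_middle between 10.521 and 10.841 rad) and (value of joint wheel_right between -3.93 and -3.61 rad or value of joint wheel_right between 2.353 and 2.673 rad or value of joint wheel_right between 8.636 and 8.956 rad)), for 0.2 s.
2. the bolt is slid fully open (all of step 1 and value of joint bolt above 0.0105 m), for 0.2 s.
3. the lid is lifted well past halfway (value of joint lid above 0.85 rad), for 0.1 s.
At the end, for the whole second after the job is handed in: The lid stands still and open by more than 0.85 rad (49 degrees), the bolt is open (over 10.5 mm of its 13 mm) and each wheel is within 0.16 rad of its code digit (2 7 4 from left to right) (all of step 2 and value of joint lid above 0.85 rad and velocity of joint lid between -0.05 and 0.05 rad/s); the robot touches nothing.
It fails at once if a number wheel is pressed with more than 20 N (contact force between the fingers and wheel_left above 20 N or contact force between the fingers and wheel_middle above 20 N or contact force between the fingers and wheel_right above 20 N).
It fails at once if another thing is disturbed (moved by more than 20 mm) (distance of any of gouge_wide, gouge_narrow, mallet, water_bottle, whetstone, wax_tin, slip_stone, offcut from where it was at the start of the episode above 0.02 m).
It also fails if it takes over 72 s, if anything falls off the work surface, if the arm or the gripper's body presses on something with over 40 N, if the wrist force passes 120 N, or if a joint passes its speed limit or range.

## Working session

There is one attempt and no reset: what is moved stays moved. The work goes in short steps, Python scripts to look and compute and a tool call to move; the robot and the scene stay as the last step left them, time stands still between calls to the robot, and variables do not carry over. Pictures are saved under pics/ and viewed, and the job is handed in when it is done.

Besides the shell and the picture viewer there is one more tool, called after ">>>" as name(argument=value, ...) on one line, values as JSON. play_rows: Moves the arm, as the interface text tells. Its arguments: {"type":"object","properties":{"targets":{"type":"array","items":{"type":"object","properties":{"linear":{"type":"array","items":{"type":"number"}},"turn":{"type":"number"}}}},"hand":{"type":"number"}},"required":["targets"]}

```bash
mkdir -p pics; ls; python3 - <<'E'
from cell import env
import cv2
print(env.state(), env.tip_extent)
for n in ("scene","top","wrist"):
    p=env.camera_params(n)
    im,d=env.read_camera(n)
    cv2.imwrite(f"pics/{n}0.png",im[:,:,::-1]); print(n,p)
    import numpy as np; np.savez(f"{n}0.npz",im=im,d=d,**p)
E
```

```text
pics
{'t': 0.0, 'joints': array([-1.32260232e+00,  4.91531402e-01,  1.55943829e+00, -6.68441145e-06,
        1.09167249e+00, -1.05578298e-01]), 'qvel': array([-0.00047361, -0.00113791, -0.00188184, -0.00042718,  0.00035729,
        0.00037948]), 'tau': array([ 2.62615674e-05, -6.12652159e+01, -2.58188045e+01,  6.92947232e-02,
        4.81447473e-02, -7.31311161e-05]), 'eef_pos': array([ 216.52007765, -586.13627508,  291.6830349 ]), 'tcp_rot': array([-3.14054835e+00, -1.04705970e-04,  3.53775330e-01]), 'ft_force': array([-0.43566175,  0.40826544, -0.26460596]), 'moment': array([-0.01639724,  0.01495599,  0.00525715]), 'opening': 1.003845104853617} 77.60000000000001
scene {'fx': 436.4809263150982, 'fy': 436.4809263150982, 'cx': 276.10928540645267, 'cy': 201.12469295208413, 'R': array([[-0.48641207,  0.87371531,  0.00498443],
       [ 0.59526406,  0.33555874, -0.73011029],
       [-0.63958111, -0.35216741, -0.68331115]]), 't': array([ 236.08612387, -210.67592537, 1478.65005081])}
top {'fx': 435.26066186354564, 'fy': 435.26066186354564, 'cx': 275.9250062637922, 'cy': 217.95544955136256, 'R': array([[ 1.87626220e-02, -9.99823924e-01,  2.91203960e-04],
       [-9.82302251e-01, -1.84880980e-02, -1.86387978e-01],
       [ 1.86360544e-01,  3.21107687e-03, -9.82476176e-01]]), 't': array([ -23.48427512,  534.48080252, 1187.54211203])}
wrist {'fx': 301.2323357889965, 'fy': 301.2323357889965, 'cx': 280.15282866667354, 'cy': 209.07126035445995, 'R': array([[ 0.3463009 , -0.93812259, -0.0012976 ],
       [-0.8996109 , -0.33247621,  0.28312507],
       [-0.26603744, -0.09687913, -0.95908212]]), 't': array([-623.94179952,  -31.46476754,  392.50546882])}
```

View pics/scene0.png

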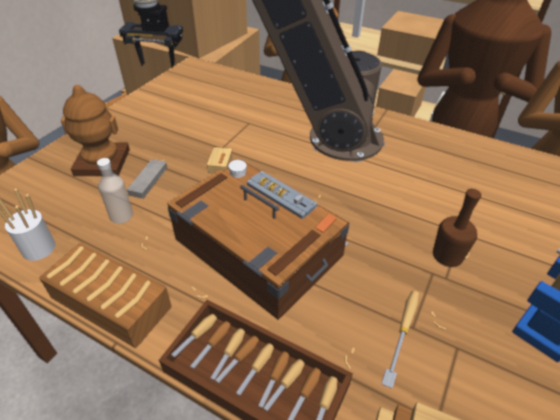

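View pics/top0.png

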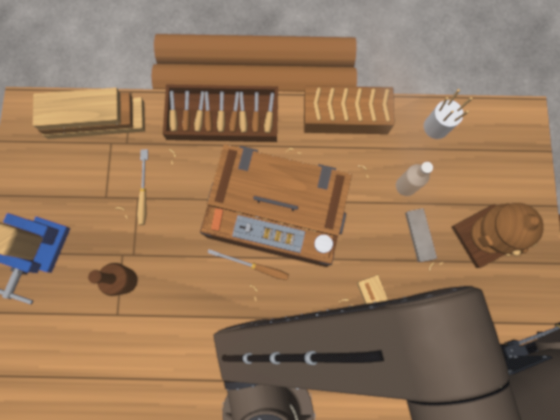

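View pics/wrist0.png

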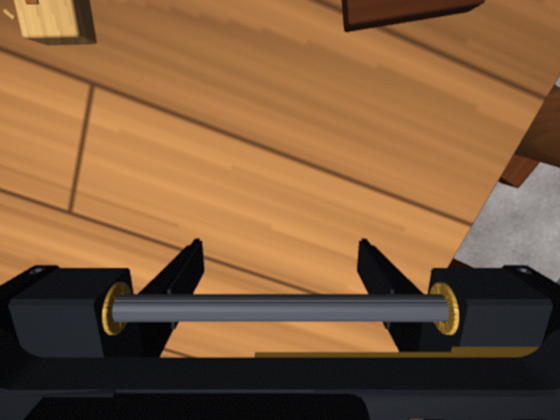

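The scene and top pictures show the chest: in top, the lock is at about (268,233), the handle at (275,203), the wax tin at (323,243), and the narrow gouge runs from (210,252) to (287,275).

```bash
cat > h.py <<'E'
import numpy as np, cv2
def ray(p,u,v,z):
    R,t=np.array(p['R']),np.array(p['t'])
    d=R.T@np.array([(u-p['cx'])/p['fx'],(v-p['cy'])/p['fy'],1]); c=-R.T@t
    return c+d*(z-c[2])/d[2]
def proj(p,X):
    c=np.array(p['R'])@np.array(X,float)+p['t']; return np.array([p['fx']*c[0]/c[2]+p['cx'],p['fy']*c[1]/c[2]+p['cy']])
E
python3 - <<'E'
from h import *
D=np.load('top0.npz'); im=D['im'];
hsv=cv2.cvtColor(im,cv2.COLOR_RGB2HSV)
m=((hsv[:,:,1]<100)&(hsv[:,:,2]>60)&(hsv[:,:,2]<200)).astype(np.uint8)
b=np.zeros_like(m); b[205:258,225:312]=1; m&=b
m=cv2.morphologyEx(m,cv2.MORPH_CLOSE,np.ones((5,5)))
cs,_=cv2.findContours(m,0,2); c=max(cs,key=cv2.contourArea)
r=cv2.minAreaRect(c); print(r)
P=[ray(D,u,v,134) for u,v in cv2.boxPoints(r)]
print(np.round(P,1)); print(np.mean(P,0),[np.linalg.norm(P[i]-P[i-1]) for i in range(4)])
crop=im[195:265,200:350]; cv2.imwrite('pics/topc.png',cv2.resize(crop,None,fx=5,fy=5,interpolation=cv2.INTER_CUBIC)[:,:,::-1])
S=np.load('scene0.npz')['im'][160:230,215:345]
cv2.imwrite('pics/scc.png',cv2.resize(S,None,fx=6,fy=6,interpolation=cv2.INTER_CUBIC)[:,:,::-1])
E
```

```text
((268.6251220703125, 232.3972625732422), (71.3438720703125, 25.860803604125977), 13.736268997192383)
[[467.2 103.6 134. ]
 [534.8  89.9 134. ]
 [492.7 -94.4 134. ]
 [426.  -78.8 134. ]]
[480.16652543   5.0629735  134.        ] [np.float64(186.97279018591797), np.float64(69.00802496480367), np.float64(189.02319663122285), np.float64(68.49029023510512)]
```

View pics/topc.png

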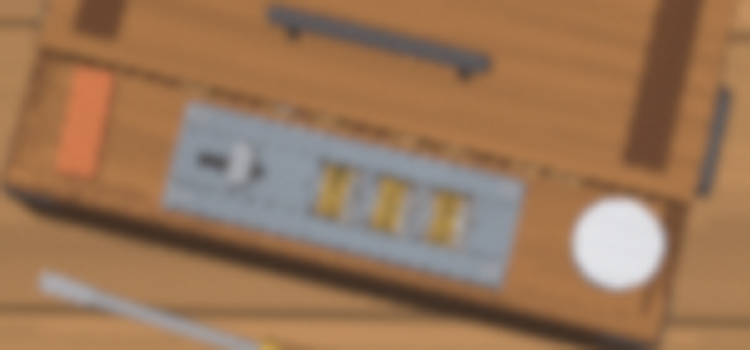

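View pics/scc.png

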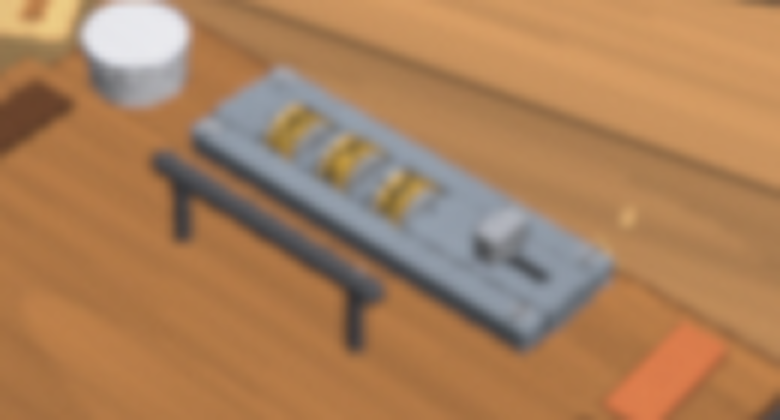

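```bash
python3 - <<'E'
from h import *
D=np.load('wrist0.npz'); R=D['R'];c=-R.T@D['t']
print(c)
y=0.353775; T=np.array([[np.cos(y),np.sin(y),0],[np.sin(y),-np.cos(y),0],[0,0,-1]]).T
T=np.column_stack([[np.cos(y),np.sin(y),0],[np.sin(y),-np.cos(y),0],[0,0,-1]])
o=T.T@(c-np.array([216.5,-586.3,292])); print('cam in tool',o,'\naxes in tool',np.round(T.T@R.T,3))
# lock/rail z via depth top
S=np.load('top0.npz')
for px in [(275,203),(268,236),(323,243),(250,225)]:
    print(px, S['d'][px[1],px[0]], [np.round(ray(S,*px,z),1) for z in (134,155)])
E
```

```text
[ 292.18671142 -557.76959967  384.5438118 ]
cam in tool [ 80.88366756  -0.54254091 -92.5438118 ] 
axes in tool [[-0.    -0.959 -0.283]
 [ 1.     0.    -0.001]
 [ 0.001 -0.283  0.959]]
(275, 203) 1119.4614 [array([559.5, -10.5, 134. ]), array([554.7, -10.6, 155. ])]
(268, 236) 1143.3223 [array([470.3,   6.2, 134. ]), array([467.2,   5.8, 155. ])]
(323, 243) 1127.7365 [array([ 454.5, -138.3,  134. ]), array([ 451.7, -136. ,  155. ])]
(250, 225) 1134.1171 [array([498.7,  54.4, 134. ]), array([495.1,  53. , 155. ])]
```

>>> play_rows(hand=0, targets=[{"linear": [42,-42,0],"turn": -0.1},{"linear": [84,-84,0],"turn": -0.2},{"linear": [126,-126,0],"turn": -0.3},{"linear": [168,-168,0],"turn": -0.4},{"linear": [210,-210,0],"turn": -0.5},{"linear": [252,-252,0],"turn": -0.6},{"linear": [294,-294,0],"turn": -0.7},{"linear": [336,-336,10],"turn": -0.8},{"linear": [380,-378,20],"turn": -0.9},{"linear": [425,-422,42],"turn": -0.993},{"linear": [425,-422,42],"turn": -0.993},{"linear": [425,-422,42],"turn": -0.993}])

```text
t: 1.65
eef_pos: [468.9, -43.2, 250.1]
tcp_rot: [-3.141, 0.0, 1.347]
ft_force: [-0.1, -0.1, -0.0]
opening: 0.008
```

```bash
cat > snap.py <<'E'
import sys
from cell import env
from h import *
n=sys.argv[1]
s=env.state(); p=env.camera_params('wrist'); im,d=env.read_camera('wrist')
np.savez(n+'.npz',im=im,d=d,pos=s['eef_pos'],rot=s['tcp_rot'],**p)
x0,y0,x1,y1=[int(a) for a in sys.argv[2:6]] if len(sys.argv)>2 else (0,0,560,420)
f=min(800/(x1-x0),600/(y1-y0))
c=cv2.resize(im[y0:y1,x0:x1],None,fx=f,fy=f,interpolation=cv2.INTER_CUBIC)
cv2.imwrite(f'pics/{n}.png',c[:,:,::-1]); print(s['t'],s['eef_pos'],s['tcp_rot'],s['ft_force'],s['opening'])
E
python3 snap.py w1
```

```text
1.65 [468.93527855 -43.21117519 250.13465611] [-3.14108334e+00  2.40839418e-04  1.34709674e+00] [-0.09469156 -0.14367535 -0.00287283] 0.007539189021665445
```

View pics/w1.png

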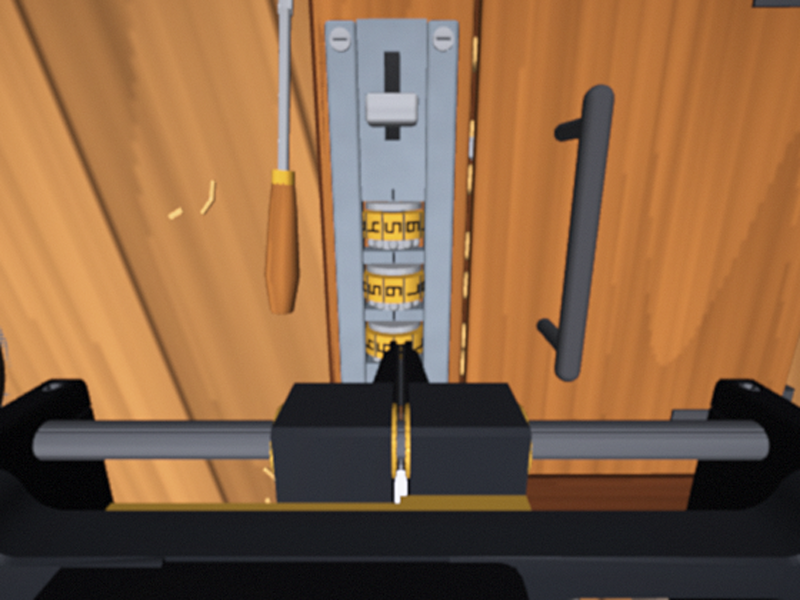

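```bash
python3 - <<'E'
from h import *
D=np.load('w1.npz'); im=D['im']
c=im[125:265,240:315]; c=cv2.rotate(c,cv2.ROTATE_90_COUNTERCLOCKWISE)
cv2.imwrite('pics/w1c.png',cv2.resize(c,None,fx=5.7,fy=5.7,interpolation=cv2.INTER_CUBIC)[:,:,::-1])
d=D['d']
for v in range(130,262,3): print(v,np.round(d[v,250:306:4],1))
E
```

```text
130 [201.1 201.8 202.7 202.2 200.7 201.7 201.5 201.4 202.  202.4 200.8 202.2
 201.6 200.9]
133 [201.3 202.7 202.6 202.3 202.3 203.  203.4 203.2 202.9 201.5 202.1 201.7
 202.9 203.6]
136 [203.3 202.9 202.2 201.5 202.9 202.9 203.5 203.2 203.3 203.7 203.4 203.2
 203.6 202.6]
139 [203.  201.8 204.1 204.2 203.  204.6 203.7 203.2 202.6 202.8 205.  202.7
 205.3 204.3]
142 [204.4 211.9 206.2 206.7 207.  207.3 207.9 206.4 206.9 207.  206.6 207.4
 203.9 203.1]
145 [204.  212.1 205.9 202.  200.1 199.4 198.9 198.5 199.7 200.1 204.5 208.3
 206.2 204.7]
148 [205.2 212.  212.8 213.  213.9 209.6 207.5 209.3 210.6 212.7 213.1 213.3
 204.7 205.8]
151 [204.8 208.3 203.2 201.  199.  196.8 198.9 197.7 199.7 198.3 202.  204.5
 206.7 206.6]
154 [206.7 208.1 202.9 201.4 200.6 199.4 198.7 199.7 199.6 200.9 203.5 205.4
 206.2 205.6]
157 [206.1 209.6 205.2 201.6 200.2 199.2 199.2 199.6 200.1 200.7 202.9 204.9
 206.8 207.4]
160 [207.1 209.  204.7 203.8 201.4 199.3 200.1 199.4 202.2 202.5 203.5 205.8
 208.2 207.9]
163 [208.4 210.7 205.4 202.  201.6 199.6 199.9 199.2 201.5 202.  204.7 207.5
 208.7 208.6]
166 [208
[... 2201 characters left out ...]
4 216.  213.9 214.9 213.7 215.6 215.6 217.9 222.1
 224.6 223.5]
241 [225.  224.8 221.3 218.2 217.  214.3 178.1   0.  183.1 179.7 218.9 222.9
 224.8 224.2]
244 [225.3 226.8 223.4 220.5 217.7 215.5 174.3 178.9 178.  172.6 220.1 223.7
 226.4 224.9]
247 [225.6 226.2 224.2 219.2 216.9 170.3 170.4 175.1 174.  169.3 169.5 223.3
 226.3 226. ]
250 [225.6 225.3 236.2 224.6 218.2 165.2 166.  169.6 169.9 166.3 166.1 235.4
 227.1 227.8]
253 [227.6 227.9 229.2 231.2 165.  163.  162.2 165.4 165.  161.7 162.4 162.4
 227.4 226.6]
256 [227.4 228.2 226.6 227.3 157.6 158.3 159.7 161.6 161.9 158.4 158.7 158.2
 228.1 228.1]
259 [229.6 228.6 228.5 228.5 155.7 155.3 154.8 159.4 159.  155.2 155.6 154.6
 228.8 227.7]
```

View pics/w1c.png

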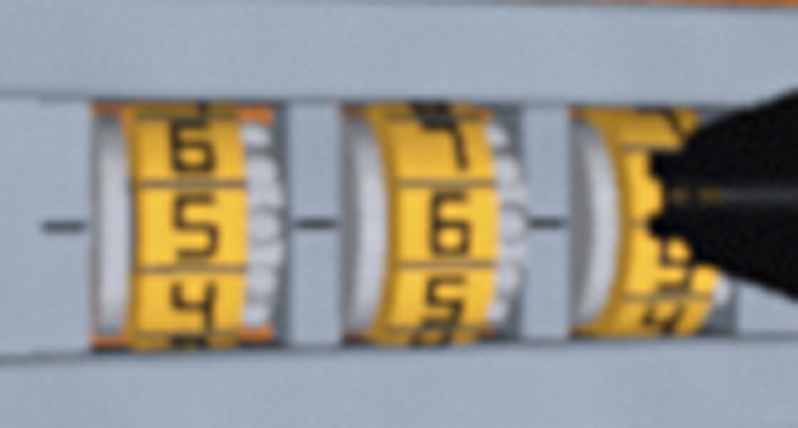

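The wrist picture shows the lock clearly. The left wheel reads 5 (wheel at about (275,157)) and the middle one 6 (at (275,200)). The finger hides the right one, so I'll shift to see it.

>>> play_rows(targets=[{"linear": [-20,0,10],"turn": 0},{"linear": [-40,0,15],"turn": 0},{"linear": [-40,0,15],"turn": 0},{"linear": [-40,0,15],"turn": 0}])

```text
t: 2.2
eef_pos: [460.1, -82.7, 235.7]
tcp_rot: [3.141, 0.0, 1.345]
ft_force: [-0.9, 1.2, -0.6]
opening: 0.004
```

```bash
python3 snap.py w2; python3 - <<'E'
from h import *
D=np.load('w2.npz'); im=D['im']
c=im[40:240,220:320]; c=cv2.rotate(c,cv2.ROTATE_90_COUNTERCLOCKWISE)
cv2.imwrite('pics/w2c.png',cv2.resize(c,None,fx=4,fy=4,interpolation=cv2.INTER_CUBIC)[:,:,::-1])
E
```

```text
2.2 [460.06585998 -82.74232837 235.70788181] [3.14082153e+00 6.37314653e-05 1.34475112e+00] [-0.87312537  1.2311413  -0.5754622 ] 0.00401151525335607
```

View pics/w2c.png

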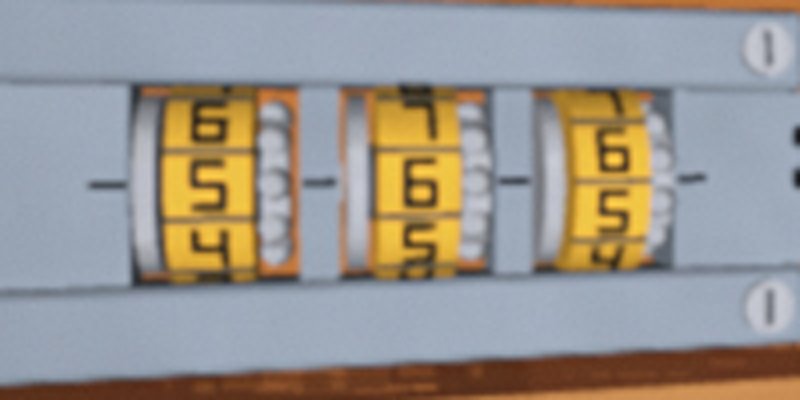

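View pics/w2.png

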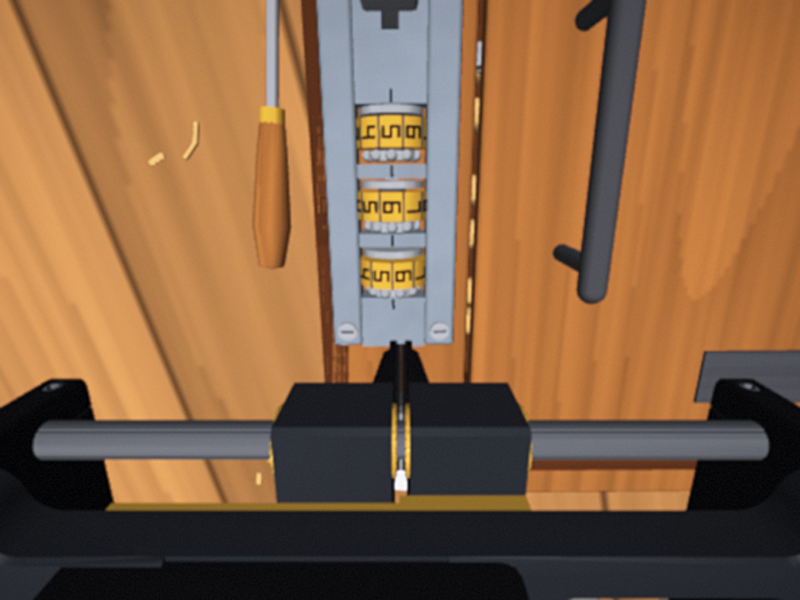

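```bash
cat > loc.py <<'E'
from h import *
D=np.load('w2.npz'); W=np.load('w1.npz'); P=D['pos']; y=float(D['rot'][2])
T=np.column_stack([[np.cos(y),np.sin(y),0],[np.sin(y),-np.cos(y),0],[0,0,-1]])
def tool(X,D): 
    return T.T@(np.array(X)-D['pos'])
f=lambda a,b:(320-b/4,40+a/4)
for n,(a,b) in dict(i1=(105,184),i2=(320,182),i3=(514,180),i4=(692,178),L0=(133,184),L1=(300,184),M0=(340,182),M1=(493,182),R0=(533,180),R1=(672,180)).items():
    X=ray(D,*f(a,b),134); print(n,np.round(X,1),np.round(tool(X,D),1))
# heights by depth: points cloud
for D_ in (D,W):
    d=D_['d']; v,u=np.mgrid[0:420,0:560]
    C=np.stack([(u-D_['cx'])/D_['fx']*d,(v-D_['cy'])/D_['fy']*d,d],-1)
    X=(C-D_['t'])@D_['R']
    # chest frame about x axis point
    print('case z', np.round(np.median(X[40:60,255:262,2] if D_ is D else X[90:130,255:262,2]),2))
    t=(X-D_['pos'])@T
    px=(X[...,2]>100)&(d>0)
    tl=t-0
    # lateral: subtract
    for nm,wc in dict(L=(478.6,8.6),M=(472,-20.5),R=(466,-49.5)).items():
        q=(X[...,:2]-np.array(wc))@T[:2,:2]
        m=px&(abs(q[...,0])<4)&(abs(q[...,1])<2.5)
        print(nm,m.sum(),np.round(np.median(X[m][:,2]),2))
E
python3 loc.py
```

```text
i1 [481.8  26.7 134. ] [111.5  -3.3 101.7]
i2 [475.1  -3.  134. ] [ 81.   -3.2 101.7]
i3 [468.5 -32.4 134. ] [ 50.9  -3.1 101.7]
i4 [461.9 -61.9 134. ] [ 20.8  -2.9 101.7]
L0 [480.9  23.  134. ] [107.7  -3.4 101.7]
L1 [ 4.755e+02 -1.000e-01  1.340e+02] [ 84.   -3.5 101.7]
M0 [474.4  -5.9 134. ] [ 78.1  -3.2 101.7]
M1 [469.  -29.1 134. ] [ 54.3  -3.4 101.7]
R0 [467.8 -35.4 134. ] [ 47.8  -3.1 101.7]
R1 [462.4 -58.4 134. ] [ 24.3  -3.2 101.7]
case z 134.5
L 118 141.67
M 102 144.44
R 768 253.7
case z 134.45
L 78 141.72
M 1677 288.68
R 44 227.99
```

```bash
sed -i 's/L=(478.6,8.6),M=(472,-20.5),R=(466,-49.5)/L=(478.4,11.8),M=(471.7,-17.7),R=(465.1,-47.2)/; s/m=px&/m=px\&(X[...,2]<150)\&/' loc.py; python3 loc.py|grep -v '\['; python3 - <<'E'
from cell import env
s=env.state(); print(s['eef_pos'],s['ft_force'],s['t'])
E
```

```text
case z 134.5
L 130 141.82
M 103 144.65
R 99 143.67
case z 134.45
L 96 141.94
M 89 144.5
R 2 143.04
[460.1264694  -82.42553082 235.66108677] [ 0.30200191 -0.88874997  0.52295101] 2.25
```

>>> play_rows(targets=[{"linear": [18,-5,2],"turn": 0},{"linear": [36,-11,6],"turn": 0},{"linear": [36,-11,9],"turn": 0},{"linear": [36,-11,11],"turn": 0},{"linear": [36,-11,12],"turn": 0},{"linear": [36,-11,12],"turn": 0}])

```text
t: 3.0
eef_pos: [457.5, -45.0, 223.2]
tcp_rot: [3.142, 0.0, 1.346]
ft_force: [0.2, -0.1, -0.0]
opening: 0.005
```

```bash
python3 snap.py w3
```

```text
3.0 [457.47891275 -45.00943241 223.20125417] [3.14154875e+00 1.05989260e-04 1.34625971e+00] [ 0.1828131  -0.05844304 -0.01633933] 0.00478860735933462
```

View pics/w3.png

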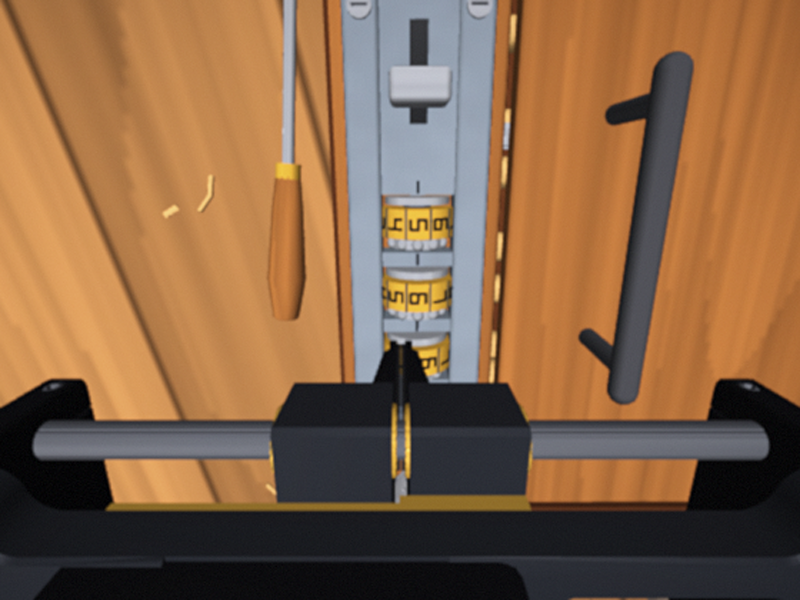

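>>> play_rows(targets=[{"linear": [0,0,-6],"turn": 0.17},{"linear": [0,0,-8],"turn": 0.35},{"linear": [0,0,-8],"turn": 0.53},{"linear": [0,0,-8],"turn": 0.71},{"linear": [0,0,-8],"turn": 0.89},{"linear": [0,0,-8],"turn": 1.07},{"linear": [0,0,-8],"turn": 1.25},{"linear": [0,0,-8],"turn": 1.42},{"linear": [0,0,-4],"turn": 1.571},{"linear": [0,0,0],"turn": 1.571},{"linear": [0,0,0],"turn": 1.571}])

```text
t: 4.42
eef_pos: [457.3, -44.7, 223.0]
tcp_rot: [3.142, 0.0, -0.221]
ft_force: [0.4, -0.8, 0.7]
opening: 0.002
```

```bash
python3 snap.py w4
```

```text
4.425 [457.34485271 -44.71333668 223.00514563] [ 3.14153973e+00  4.61852638e-04 -2.21102234e-01] [ 0.36504203 -0.84670181  0.73556567] 0.002160725999562732
```

View pics/w4.png

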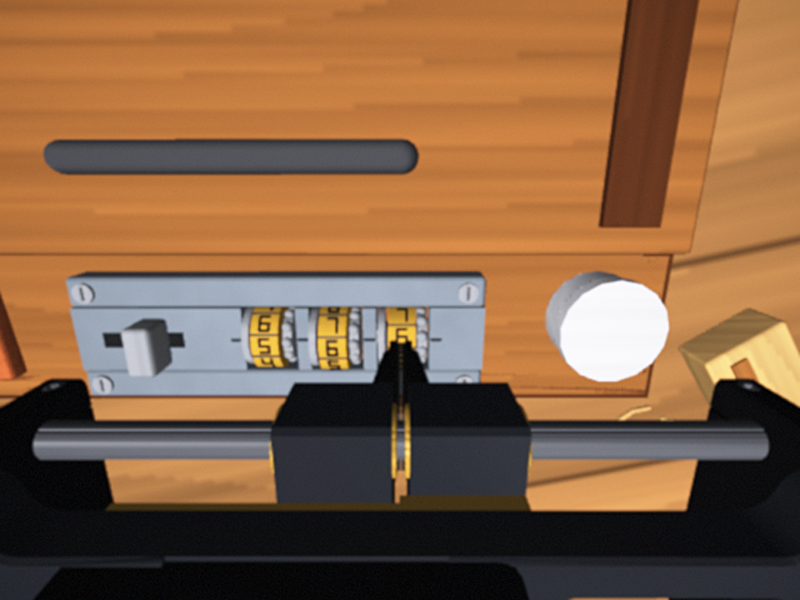

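>>> play_rows(targets=[{"linear": [0,0,0.5],"turn": 0},{"linear": [0,0,1],"turn": 0},{"linear": [0,0,1],"turn": 0}])

```text
t: 4.85
eef_pos: [457.4, -44.6, 222.2]
tcp_rot: [3.141, -0.0, -0.224]
ft_force: [0.5, 0.7, 0.9]
opening: 0.008
```

>>> play_rows(targets=[{"linear": [0,0,0.5],"turn": 0},{"linear": [0,0,0.5],"turn": 0}])

```text
t: 5.1
eef_pos: [457.4, -44.6, 221.7]
tcp_rot: [3.142, 0.0, -0.224]
ft_force: [-0.5, 0.1, -0.8]
opening: 0.006
```

>>> play_rows(targets=[{"linear": [0,0,0.3],"turn": 0},{"linear": [0,0,0.3],"turn": 0}])

```text
t: 5.35
eef_pos: [457.4, -44.7, 221.4]
tcp_rot: [3.142, -0.0, -0.224]
ft_force: [1.1, 0.3, 0.7]
opening: 0.003
```

>>> play_rows(targets=[{"linear": [0,0,0.3],"turn": 0},{"linear": [0,0,0.3],"turn": 0}])

```text
t: 5.6
eef_pos: [457.4, -44.7, 221.1]
tcp_rot: [3.142, -0.0, -0.224]
ft_force: [-0.5, -0.0, 1.1]
opening: 0.003
```

>>> play_rows(targets=[{"linear": [0,0,0.3],"turn": 0},{"linear": [0,0,0.3],"turn": 0}])

```text
t: 5.85
eef_pos: [457.5, -44.7, 221.0]
tcp_rot: [3.141, -0.0, -0.224]
ft_force: [-0.9, -0.4, 3.9]
opening: 0.003
```

>>> play_rows(targets=[{"linear": [0,0,0.2],"turn": 0},{"linear": [0,0,0.2],"turn": 0}])

```text
t: 6.1
eef_pos: [457.6, -44.7, 220.9]
tcp_rot: [3.141, -0.001, -0.224]
ft_force: [-0.4, 0.6, 6.7]
opening: 0.005
```

>>> play_rows(targets=[{"linear": [0,0,0.1],"turn": 0},{"linear": [2,0,0.1],"turn": 0},{"linear": [4,0,0.1],"turn": 0}])

```text
t: 6.48
eef_pos: [461.8, -45.6, 220.9]
tcp_rot: [3.142, -0.002, -0.224]
ft_force: [0.8, 0.1, 5.9]
opening: 0.006
```

>>> play_rows(targets=[{"linear": [2,0,0],"turn": 0},{"linear": [4,0,0],"turn": 0},{"linear": [6,0,0],"turn": 0}])

```text
t: 6.85
eef_pos: [467.2, -46.8, 220.9]
tcp_rot: [3.142, -0.0, -0.224]
ft_force: [-0.7, 0.7, 7.9]
opening: 0.005
```

```bash
cat >> snap.py <<'E'
c=im[190:290,160:360]
cv2.imwrite(f'pics/{n}c.png',cv2.resize(c,None,fx=4,fy=4,interpolation=cv2.INTER_CUBIC)[:,:,::-1])
E
python3 snap.py w5
```

```text
6.85 [467.2336885  -46.84117897 220.87307198] [ 3.14154328e+00 -3.94902811e-04 -2.24139462e-01] [-0.73752986  0.74747326  7.92329945] 0.004949100589872996
```

View pics/w5c.png

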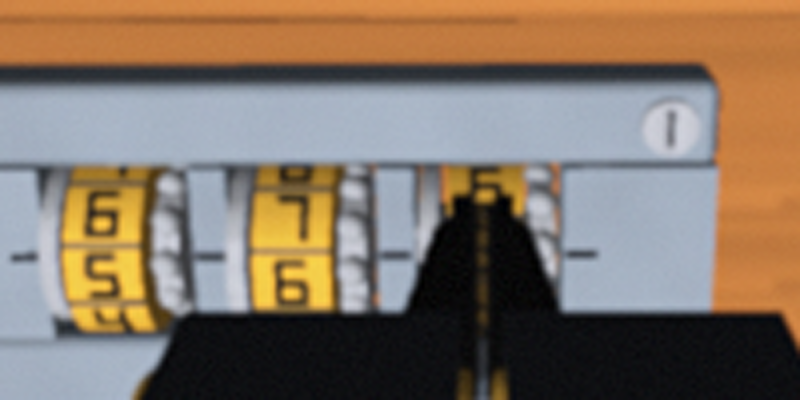

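>>> play_rows(targets=[{"linear": [2,0,0],"turn": 0},{"linear": [4,0,0],"turn": 0},{"linear": [6,0,0],"turn": 0},{"linear": [6,0,0],"turn": 0}])

```text
t: 7.4
eef_pos: [473.1, -48.2, 220.9]
tcp_rot: [3.142, -0.0, -0.224]
ft_force: [-2.3, 0.4, 8.5]
opening: 0.003
```

>>> play_rows(targets=[{"linear": [0,0,-3],"turn": 0},{"linear": [-10,0,-5],"turn": 0},{"linear": [-35,0,-5],"turn": 0},{"linear": [-35,0,-5],"turn": 0}])

```text
t: 7.9
eef_pos: [437.4, -40.0, 225.6]
tcp_rot: [3.142, 0.001, -0.224]
ft_force: [0.3, 0.1, -0.3]
opening: 0.005
```

```bash
python3 snap.py w6
```

```text
7.9 [437.41443433 -40.01589064 225.58759698] [ 3.14151279e+00  9.60911334e-04 -2.24070453e-01] [ 0.26586396  0.09273128 -0.28957888] 0.005023399347487346
```

View pics/w6.png

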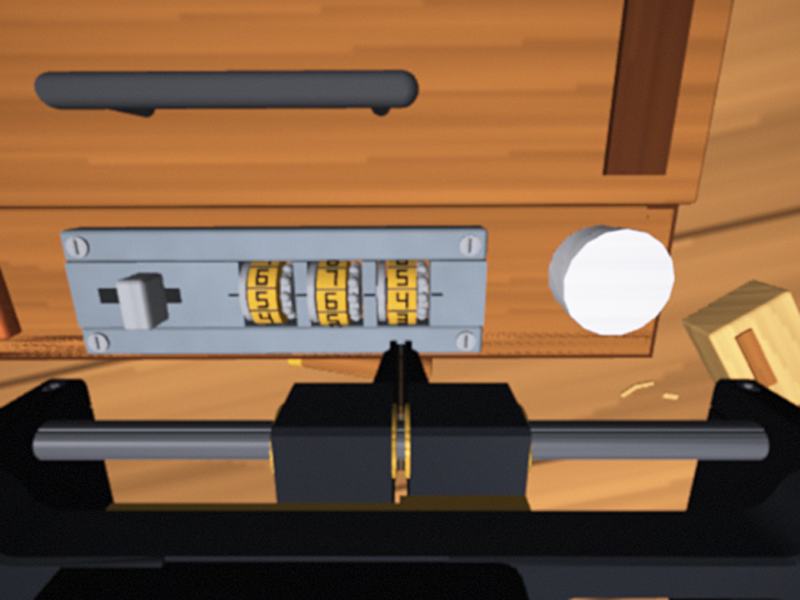

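The right wheel is home on 4. Next is the middle wheel: one digit, rolled towards the robot.

>>> play_rows(targets=[{"linear": [10,-15,-3],"turn": 0},{"linear": [33.5,-29.5,-3],"turn": 0},{"linear": [33.5,-29.5,-1],"turn": 0},{"linear": [33.5,-29.5,1],"turn": 0},{"linear": [33.5,-29.5,2],"turn": 0},{"linear": [33.5,-29.5,2],"turn": 0}])

```text
t: 8.7
eef_pos: [477.9, -19.2, 223.5]
tcp_rot: [3.142, 0.0, -0.225]
ft_force: [-0.4, 0.4, 0.1]
opening: 0.001
```

>>> play_rows(targets=[{"linear": [0,0,0.5],"turn": 0},{"linear": [0,0,0.5],"turn": 0}])

```text
t: 8.95
eef_pos: [478.1, -19.2, 223.1]
tcp_rot: [3.142, -0.0, -0.224]
ft_force: [-0.7, 0.5, 0.1]
opening: 0.004
```

>>> play_rows(targets=[{"linear": [0,0,0.3],"turn": 0},{"linear": [0,0,0.3],"turn": 0}])

```text
t: 9.2
eef_pos: [478.1, -19.1, 222.7]
tcp_rot: [3.142, -0.0, -0.224]
ft_force: [1.1, -0.7, 0.4]
opening: 0.003
```

>>> play_rows(targets=[{"linear": [0,0,0.3],"turn": 0},{"linear": [0,0,0.3],"turn": 0}])

```text
t: 9.45
eef_pos: [478.1, -19.1, 222.4]
tcp_rot: [3.142, 0.0, -0.224]
ft_force: [0.4, -0.2, -0.1]
opening: 0.004
```

>>> play_rows(targets=[{"linear": [0,0,0.3],"turn": 0},{"linear": [0,0,0.3],"turn": 0}])

```text
t: 9.7
eef_pos: [478.1, -19.1, 222.1]
tcp_rot: [3.141, -0.0, -0.224]
ft_force: [-0.0, -0.1, 0.3]
opening: 0.001
```

>>> play_rows(targets=[{"linear": [0,0,0.2],"turn": 0},{"linear": [0,0,0.2],"turn": 0}])

```text
t: 9.95
eef_pos: [478.2, -19.1, 222.0]
tcp_rot: [3.142, -0.0, -0.224]
ft_force: [-0.4, 0.2, 2.1]
opening: -0.0
```

>>> play_rows(targets=[{"linear": [0,0,0.2],"turn": 0},{"linear": [0,0,0.2],"turn": 0}])

```text
t: 10.2
eef_pos: [478.2, -19.1, 222.0]
tcp_rot: [3.142, -0.001, -0.224]
ft_force: [-1.4, 0.9, 5.5]
opening: 0.006
```

>>> play_rows(targets=[{"linear": [0,0,0.2],"turn": 0},{"linear": [-2,0,0.2],"turn": 0},{"linear": [-4,0,0.2],"turn": 0},{"linear": [-6,0,0.2],"turn": 0}])

```text
t: 10.7
eef_pos: [472.6, -17.9, 221.9]
tcp_rot: [3.142, -0.002, -0.224]
ft_force: [1.3, -1.0, 7.6]
opening: 0.004
```

>>> play_rows(targets=[{"linear": [-2,0,0],"turn": 0},{"linear": [-4,0,0],"turn": 0},{"linear": [-5,0,0],"turn": 0},{"linear": [-5,0,0],"turn": 0}])

```text
t: 11.2
eef_pos: [467.8, -16.8, 221.9]
tcp_rot: [3.142, -0.002, -0.224]
ft_force: [1.1, -0.5, 5.6]
opening: 0.006
```

>>> play_rows(targets=[{"linear": [0,0,-3],"turn": 0},{"linear": [-10,0,-5],"turn": 0},{"linear": [-36,0,-5],"turn": 0},{"linear": [-36,0,-5],"turn": 0}])

```text
t: 11.7
eef_pos: [430.5, -8.2, 226.5]
tcp_rot: [3.141, 0.001, -0.224]
ft_force: [1.0, -0.2, 0.7]
opening: 0.004
```

```bash
python3 snap.py w7
```

```text
11.7 [430.51844935  -8.18609616 226.53182301] [ 3.14146912e+00  1.46571120e-03 -2.23946328e-01] [ 1.02613957 -0.20846713  0.74745178] 0.004185978339544392
```

View pics/w7.png

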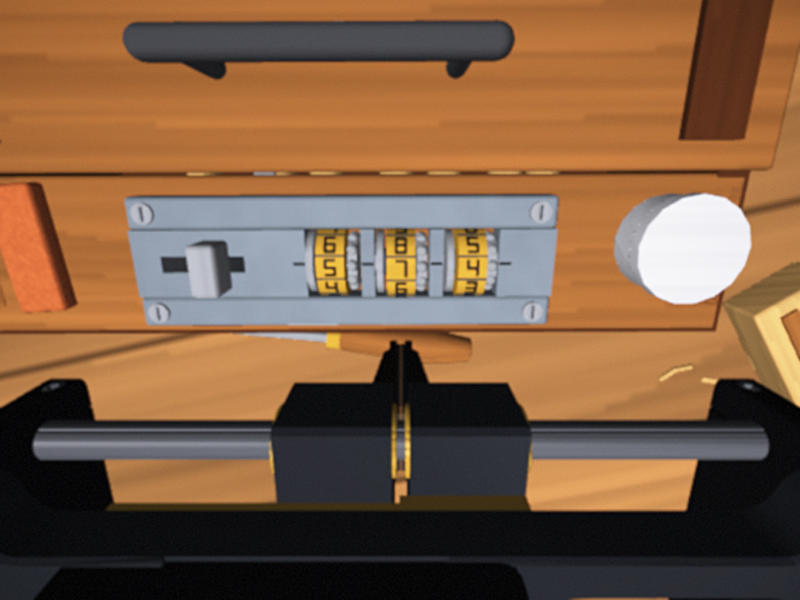

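Middle reads 7 and right reads 4. The left wheel goes from 5 to 2, rolled away in two strokes.

>>> play_rows(targets=[{"linear": [10,-15,-1],"turn": 0},{"linear": [31.8,-30.2,-1],"turn": 0},{"linear": [31.8,-30.2,2],"turn": 0},{"linear": [31.8,-30.2,4],"turn": 0},{"linear": [31.8,-30.2,5.5],"turn": 0},{"linear": [31.8,-30.2,5.5],"turn": 0}])

```text
t: 12.5
eef_pos: [469.8, 13.6, 220.9]
tcp_rot: [3.141, 0.0, -0.225]
ft_force: [0.3, -1.1, 0.8]
opening: 0.001
```

>>> play_rows(targets=[{"linear": [0,0,0.4],"turn": 0},{"linear": [0,0,0.4],"turn": 0}])

```text
t: 12.75
eef_pos: [470.0, 13.7, 220.7]
tcp_rot: [3.142, -0.0, -0.224]
ft_force: [0.3, 1.0, 0.9]
opening: 0.008
```

>>> play_rows(targets=[{"linear": [0,0,0.3],"turn": 0},{"linear": [0,0,0.3],"turn": 0}])

```text
t: 13.0
eef_pos: [470.0, 13.7, 220.3]
tcp_rot: [3.142, -0.0, -0.224]
ft_force: [-0.1, 0.5, 0.4]
opening: 0.005
```

>>> play_rows(targets=[{"linear": [0,0,0.3],"turn": 0},{"linear": [0,0,0.3],"turn": 0}])

```text
t: 13.25
eef_pos: [470.0, 13.7, 220.0]
tcp_rot: [3.142, 0.0, -0.224]
ft_force: [0.1, 0.1, 0.2]
opening: 0.004
```

>>> play_rows(targets=[{"linear": [0,0,0.3],"turn": 0},{"linear": [0,0,0.3],"turn": 0}])

```text
t: 13.5
eef_pos: [470.0, 13.7, 219.7]
tcp_rot: [3.141, -0.0, -0.224]
ft_force: [-0.3, 0.5, 0.5]
opening: 0.002
```

>>> play_rows(targets=[{"linear": [0,0,0.2],"turn": 0},{"linear": [0,0,0.2],"turn": 0}])

```text
t: 13.75
eef_pos: [470.0, 13.7, 219.5]
tcp_rot: [3.141, -0.0, -0.224]
ft_force: [-0.8, -0.5, -0.1]
opening: 0.006
```

>>> play_rows(targets=[{"linear": [0,0,0.2],"turn": 0},{"linear": [0,0,0.2],"turn": 0}])

```text
t: 14.0
eef_pos: [470.0, 13.7, 219.4]
tcp_rot: [3.142, -0.0, -0.224]
ft_force: [-0.6, -0.1, 0.5]
opening: 0.004
```

>>> play_rows(targets=[{"linear": [0,0,0.2],"turn": 0},{"linear": [0,0,0.2],"turn": 0}])

```text
t: 14.25
eef_pos: [470.1, 13.7, 219.3]
tcp_rot: [3.142, -0.0, -0.224]
ft_force: [-0.4, 0.6, 2.4]
opening: 0.003
```

>>> play_rows(targets=[{"linear": [0,0,0.2],"turn": 0},{"linear": [0,0,0.2],"turn": 0}])

```text
t: 14.5
eef_pos: [470.2, 13.7, 219.2]
tcp_rot: [3.142, -0.001, -0.224]
ft_force: [-0.5, 0.0, 6.8]
opening: 0.004
```

>>> play_rows(targets=[{"linear": [0,0,0.1],"turn": 0},{"linear": [2,0,0.1],"turn": 0},{"linear": [4,0,0.1],"turn": 0},{"linear": [6,0,0.1],"turn": 0}])

```text
t: 15.0
eef_pos: [476.0, 12.4, 219.2]
tcp_rot: [-3.142, -0.001, -0.224]
ft_force: [-0.3, 0.1, 6.4]
opening: 0.004
```

>>> play_rows(targets=[{"linear": [2,0,0],"turn": 0},{"linear": [4,0,0],"turn": 0},{"linear": [6,0,0],"turn": 0},{"linear": [8,0,0],"turn": 0},{"linear": [10,0,0],"turn": 0},{"linear": [11.5,0,0],"turn": 0},{"linear": [11.5,0,0],"turn": 0}])

```text
t: 15.88
eef_pos: [487.6, 9.8, 219.2]
tcp_rot: [-3.141, -0.002, -0.224]
ft_force: [1.5, 0.3, 5.7]
opening: 0.003
```

>>> play_rows(targets=[{"linear": [0,0,-3],"turn": 0},{"linear": [-10,0,-5],"turn": 0},{"linear": [-36,0,-5],"turn": 0},{"linear": [-36,0,-5],"turn": 0}])

```text
t: 16.38
eef_pos: [450.3, 18.2, 223.9]
tcp_rot: [3.141, 0.001, -0.224]
ft_force: [-0.3, 0.2, -0.9]
opening: 0.004
```

```bash
python3 snap.py w8
```

```text
16.375 [450.26866518  18.22801355 223.87525468] [ 3.14134507e+00  1.23523774e-03 -2.23791929e-01] [-0.33390604  0.20123537 -0.94839179] 0.004462151024864298
```

View pics/w8.png

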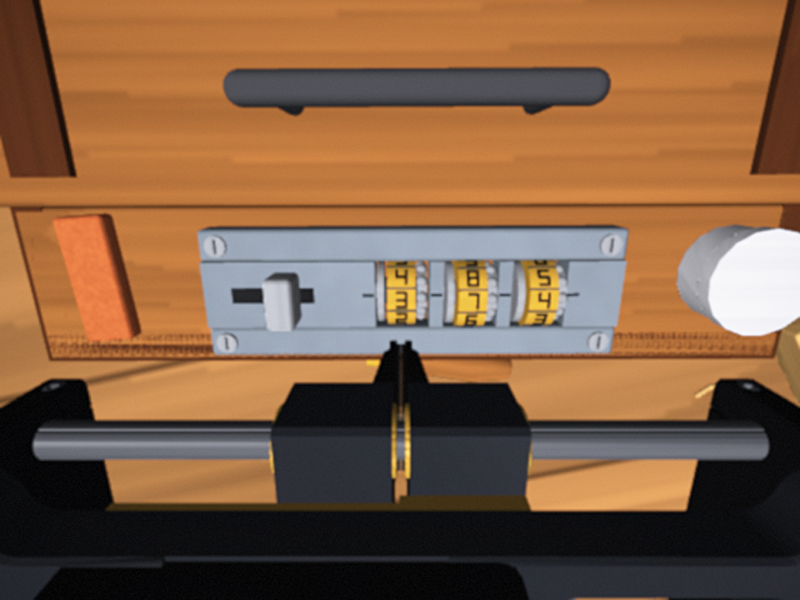

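>>> play_rows(targets=[{"linear": [15,0,0],"turn": 0},{"linear": [20.5,0,1],"turn": 0},{"linear": [20.5,0,3],"turn": 0},{"linear": [20.5,0,4.2],"turn": 0},{"linear": [20.5,0,4.5],"turn": 0},{"linear": [20.5,0,4.7],"turn": 0},{"linear": [20.5,0,4.7],"turn": 0}])

```text
t: 17.3
eef_pos: [472.0, 13.3, 219.3]
tcp_rot: [3.141, -0.0, -0.224]
ft_force: [-0.9, -0.5, 2.8]
opening: 0.003
```

>>> play_rows(targets=[{"linear": [0,0,0.2],"turn": 0},{"linear": [0,0,0.2],"turn": 0}])

```text
t: 17.55
eef_pos: [472.0, 13.3, 219.2]
tcp_rot: [3.141, -0.0, -0.224]
ft_force: [-0.7, -1.2, 6.2]
opening: 0.004
```

>>> play_rows(targets=[{"linear": [0,0,0.1],"turn": 0},{"linear": [2,0,0.1],"turn": 0},{"linear": [4,0,0.1],"turn": 0},{"linear": [6,0,0.1],"turn": 0},{"linear": [8,0,0.1],"turn": 0},{"linear": [10,0,0.1],"turn": 0},{"linear": [10.5,0,0.1],"turn": 0},{"linear": [10.5,0,0.1],"turn": 0}])

```text
t: 18.55
eef_pos: [482.2, 11.0, 219.2]
tcp_rot: [3.142, -0.0, -0.224]
ft_force: [-1.7, -0.9, 7.9]
opening: 0.006
```

>>> play_rows(targets=[{"linear": [0,0,-3],"turn": 0},{"linear": [-10,0,-7],"turn": 0},{"linear": [-30,0,-15],"turn": 0},{"linear": [-30,0,-15],"turn": 0},{"linear": [-30,0,-15],"turn": 0}])

```text
t: 19.18
eef_pos: [452.9, 17.7, 234.1]
tcp_rot: [-3.142, -0.001, -0.224]
ft_force: [0.8, -0.5, 0.2]
opening: 0.006
```

```bash
python3 snap.py w9
```

```text
19.175 [452.93509202  17.66616822 234.14850946] [-3.14158084e+00 -9.69939141e-04 -2.24063541e-01] [ 0.770695   -0.47130981  0.24916254] 0.006243688253608397
```

View pics/w9.png

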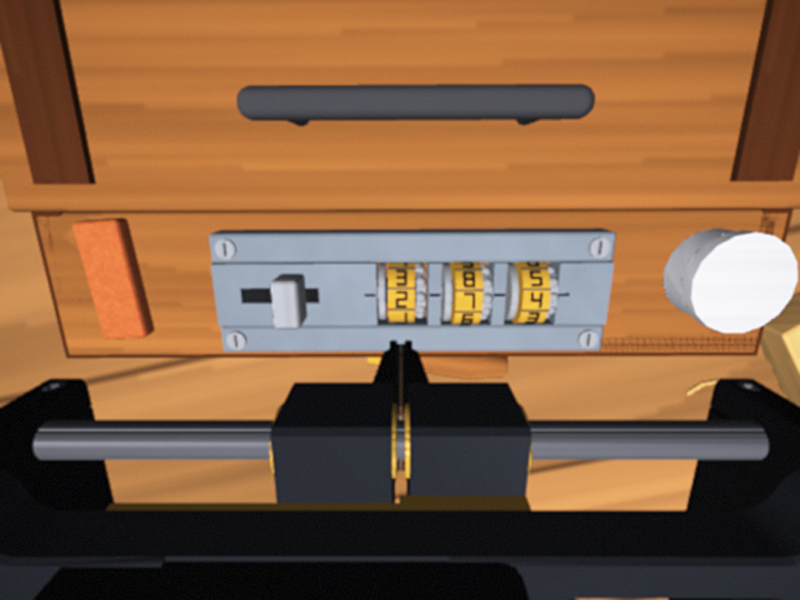

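Code 2 7 4 is at the index line. Next I drop the closed fingers into the gap right of the tab, then push it left.

>>> play_rows(targets=[{"linear": [0,-13,0],"turn": 0},{"linear": [0,-27,0],"turn": 0},{"linear": [13,-27,0],"turn": 0},{"linear": [26.5,-27,2],"turn": 0},{"linear": [26.5,-27,8],"turn": 0},{"linear": [26.5,-27,14],"turn": 0},{"linear": [26.5,-27,17],"turn": 0},{"linear": [26.5,-27,17],"turn": 0}])

```text
t: 20.23
eef_pos: [484.5, 38.0, 216.6]
tcp_rot: [3.141, 0.001, -0.224]
ft_force: [-0.5, 0.8, -0.4]
opening: 0.007
```

>>> play_rows(targets=[{"linear": [0,-2,0],"turn": 0},{"linear": [0,-5,0],"turn": 0},{"linear": [0,-8,0],"turn": 0},{"linear": [0,-10,0],"turn": 0},{"linear": [0,-12,0],"turn": 0}])

```text
t: 20.85
eef_pos: [487.5, 49.7, 216.9]
tcp_rot: [3.141, -0.0, -0.224]
ft_force: [-1.1, -3.5, 1.2]
opening: 0.005
```

```bash
python3 snap.py w10
```

```text
20.85 [487.4610228   49.71592224 216.85428422] [ 3.14115116e+00 -6.40068912e-05 -2.23997265e-01] [-1.12294838 -3.45582585  1.17960331] 0.004617684688105794
```

View pics/w10.png

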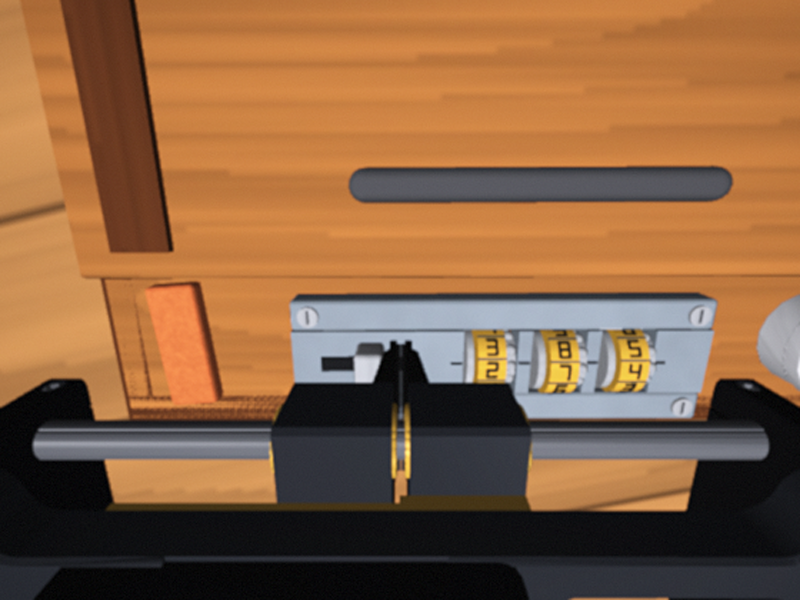

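>>> play_rows(targets=[{"linear": [0,-2,0],"turn": 0},{"linear": [0,-4,0],"turn": 0},{"linear": [0,-6,0],"turn": 0},{"linear": [0,-8,0],"turn": 0},{"linear": [0,-9,0],"turn": 0}])

```text
t: 21.52
eef_pos: [489.5, 58.7, 216.8]
tcp_rot: [3.142, 0.0, -0.224]
ft_force: [-0.9, -3.3, 2.1]
opening: 0.005
```

>>> play_rows(targets=[{"linear": [0,-1,0],"turn": 0},{"linear": [0,-2,0],"turn": 0},{"linear": [0,-2,0],"turn": 0}])

```text
t: 21.9
eef_pos: [489.9, 60.3, 216.8]
tcp_rot: [3.141, 0.0, -0.224]
ft_force: [-1.2, -4.2, 2.8]
opening: 0.006
```

>>> play_rows(targets=[{"linear": [0,-1,0],"turn": 0},{"linear": [0,-1.5,0],"turn": 0},{"linear": [0,-1.5,0],"turn": 0}])

```text
t: 22.28
eef_pos: [490.0, 60.8, 216.8]
tcp_rot: [3.139, 0.0, -0.224]
ft_force: [-3.4, -15.8, 4.5]
opening: 0.004
```

```bash
python3 snap.py w11
```

```text
22.275 [489.95284144  60.79256779 216.80428174] [ 3.13919400e+00  4.78253579e-04 -2.23513023e-01] [ -3.44628292 -15.75347603   4.47632612] 0.003732107857809953
```

View pics/w11.png

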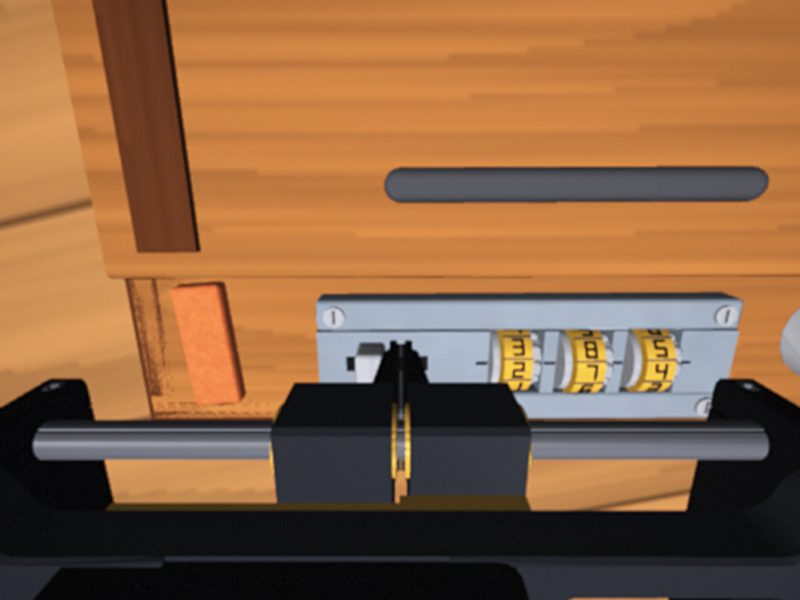

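The end stop is felt (15.8 N) and the tab sits at the left end of its slot. Now the handle.

```bash
python3 - <<'E'
from h import *
D=np.load('w9.npz'); k=560/800
pts=[(238,102),(594,102)]
a,b=[ray(D,u*k,v*k,155) for u,v in pts]; print(a,b,(a+b)/2,np.linalg.norm(a-b))
D=np.load('w11.npz')
a,b=[ray(D,u*k,v*k,155) for u,v in [(384,185),(769,184)]]; print(a,b,(a+b)/2,np.linalg.norm(a-b))
E
```

```text
[568.75828401  53.22336697 155.        ] [539.67016504 -74.25688198 155.        ] [554.21422453 -10.51675751 155.        ] 130.7567686094389
[565.38461238  50.07860602 155.        ] [536.00817035 -80.52809269 155.        ] [550.69639136 -15.22474333 155.        ] 133.86965711349987
```

>>> play_rows(targets=[{"linear": [0,2,0],"turn": 0},{"linear": [0,5,-5],"turn": 0},{"linear": [0,5,-25],"turn": 0},{"linear": [0,5,-50],"turn": -0.17},{"linear": [0,5,-60],"turn": -0.35}])

```text
t: 22.95
eef_pos: [489.4, 57.3, 278.3]
tcp_rot: [-3.142, -0.002, 0.132]
ft_force: [-0.5, -0.1, -1.0]
opening: 0.005
```

```bash
python3 - <<'E'
from h import *
for n in ('w9','w11','w2'):
    D=np.load(n+'.npz'); d=D['d']; v,u=np.mgrid[0:420,0:560]
    C=np.stack([(u-D['cx'])/D['fx']*d,(v-D['cy'])/D['fy']*d,d],-1)
    X=(C-D['t'])@D['R']
    hsv=cv2.cvtColor(D['im'],cv2.COLOR_RGB2HSV)
    m=(X[...,2]>155)&(X[...,2]<190)&(d>0)&(X[...,0]>520)
    print(n,m.sum(),np.percentile(X[m][:,2],[5,50,95]))
    q=X[m]; r=np.array([.222,.975]); s=q[:,:2]@r; print('along',np.percentile(s,[0.5,99.5]),'perp',np.percentile(q[:,:2]@np.array([.975,-.222]),[2,50,98]))
    l=(d>0)&(X[...,0]>560)&(X[...,2]<150)&(X[...,2]>90); print('lid z',np.median(X[l][:,2]), l.sum())
E
```

```text
w9 6090 [169.48275754 172.5061111  174.07947566]
along [ 55.4883726  171.49754581] perp [535.23675461 540.00766656 545.52608061]
lid z 133.1253594141006 36116
w11 6549 [169.5307502  172.47570138 173.97149033]
along [ 56.45926645 172.3654497 ] perp [535.52784828 540.89419502 545.95422996]
lid z 133.05044323507326 64584
w2 5146 [167.65438137 172.32833858 174.05436359]
along [ 55.24695369 157.35521667] perp [535.30944451 538.75982546 545.13291315]
lid z 133.01667745320694 37185
```

>>> play_rows(hand=50, targets=[{"linear": [10,13,0],"turn": -0.18},{"linear": [22,30,0],"turn": -0.36},{"linear": [34,45,0],"turn": -0.54},{"linear": [45,60,0],"turn": -0.72},{"linear": [54.7,73.3,0],"turn": -0.9},{"linear": [54.7,73.3,0],"turn": -1.08},{"linear": [54.7,73.3,0],"turn": -1.221},{"linear": [54.7,73.3,0],"turn": -1.221},{"linear": [54.7,73.3,0],"turn": -1.221}])

```text
t: 24.08
eef_pos: [552.6, -8.7, 276.9]
tcp_rot: [3.141, -0.0, 1.344]
ft_force: [-0.5, 0.4, 0.6]
opening: 0.525
```

```bash
python3 snap.py w12
```

```text
24.075 [552.59043883  -8.67100861 276.92251458] [ 3.14146525e+00 -8.30340733e-05  1.34384177e+00] [-0.45868046  0.41085233  0.55573951] 0.5248908928977691
```

View pics/w12.png

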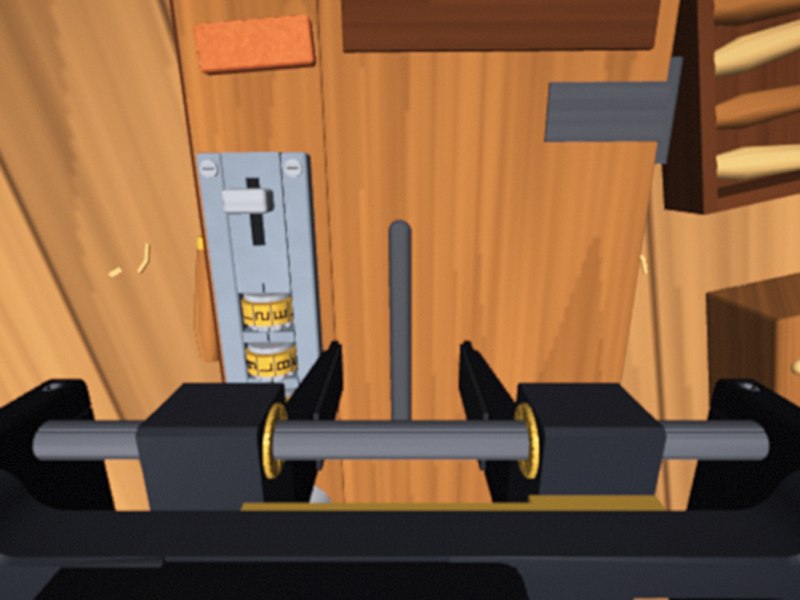

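Tab is open, at (247,200) near its slot's left end. The bar is midway between the fingers at column 400. Descend and grip.

>>> play_rows(targets=[{"linear": [0,0,15],"turn": 0},{"linear": [0,0,30],"turn": 0},{"linear": [0,0,42],"turn": 0},{"linear": [0,0,49],"turn": 0},{"linear": [0,0,50],"turn": 0},{"linear": [0,0,50],"turn": 0}])

```text
t: 24.88
eef_pos: [552.7, -8.8, 227.0]
tcp_rot: [3.141, 0.0, 1.347]
ft_force: [-0.1, 0.2, 0.5]
opening: 0.524
```

>>> play_rows(hand=0, targets=[{"linear": [0,0,0],"turn": 0},{"linear": [0,0,0],"turn": 0},{"linear": [0,0,0],"turn": 0},{"linear": [0,0,0],"turn": 0},{"linear": [0,0,0],"turn": 0}])

```text
t: 25.5
eef_pos: [552.5, -8.8, 226.8]
tcp_rot: [-3.141, 0.0, 1.347]
ft_force: [-0.1, 0.7, 1.0]
opening: 0.106
```

>>> play_rows(targets=[{"linear": [0,1.2,-3.3],"turn": 0},{"linear": [0,2.5,-6.6],"turn": 0},{"linear": [0,5.4,-13.2],"turn": 0},{"linear": [0,8.6,-19.6],"turn": 0},{"linear": [0,12.1,-25.8],"turn": 0}])

```text
t: 26.12
eef_pos: [564.1, -11.4, 253.0]
tcp_rot: [-3.14, 0.0, 1.347]
ft_force: [-3.9, 1.7, -6.7]
opening: 0.108
```

```bash
python3 snap.py w13
```

```text
26.125 [564.08415863 -11.40707015 252.99499355] [-3.14011383e+00  1.44238674e-04  1.34684979e+00] [-3.85260634  1.65866037 -6.73615478] 0.10760206901748161
```

View pics/w13.png

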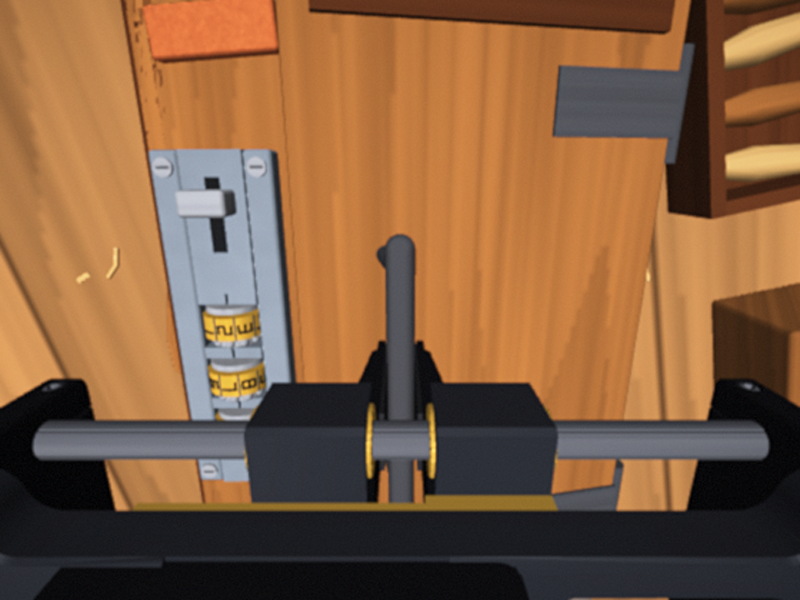

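The lid is rising with the bar held (post visible at (385,255)), at about 8 N as expected. Continue the arc.

>>> play_rows(targets=[{"linear": [0,3.8,-6.1],"turn": 0},{"linear": [0,7.9,-11.9],"turn": 0},{"linear": [0,12.4,-17.6],"turn": 0},{"linear": [0,17,-23],"turn": 0},{"linear": [0,22,-28.2],"turn": 0},{"linear": [0,27.2,-33.1],"turn": 0},{"linear": [0,32.6,-37.7],"turn": 0},{"linear": [0,38.3,-42.1],"turn": 0},{"linear": [0,44.1,-46.2],"turn": 0},{"linear": [0,50.2,-50],"turn": 0}])

```text
t: 27.42
eef_pos: [611.9, -22.1, 304.9]
tcp_rot: [-3.139, -0.0, 1.347]
ft_force: [-18.4, 3.5, 13.8]
opening: 0.108
```

>>> play_rows(targets=[{"linear": [0,5.8,-5],"turn": 0},{"linear": [0,12,-8.2],"turn": 0},{"linear": [0,18.5,-11.3],"turn": 0},{"linear": [0,25.2,-13.8],"turn": 0}])

```text
t: 27.92
eef_pos: [637.4, -27.9, 318.6]
tcp_rot: [-3.141, -0.0, 1.347]
ft_force: [-11.0, 3.2, 8.8]
opening: 0.111
```

>>> play_rows(targets=[{"linear": [0,6.9,-2.2],"turn": 0},{"linear": [0,14,-4.1],"turn": 0},{"linear": [0,21,-5.5],"turn": 0},{"linear": [0,28.2,-6.6],"turn": 0},{"linear": [0,28.2,-6.6],"turn": 0}])

```text
t: 28.55
eef_pos: [666.1, -34.7, 325.4]
tcp_rot: [3.138, -0.0, 1.347]
ft_force: [-2.2, 0.7, 5.4]
opening: 0.11
```

```bash
python3 snap.py w14
```

```text
28.55 [666.11448009 -34.68424078 325.43020865] [ 3.13760136e+00 -3.94150158e-05  1.34684354e+00] [-2.18046725  0.69374623  5.43840989] 0.11001003452470176
```

View pics/w14.png

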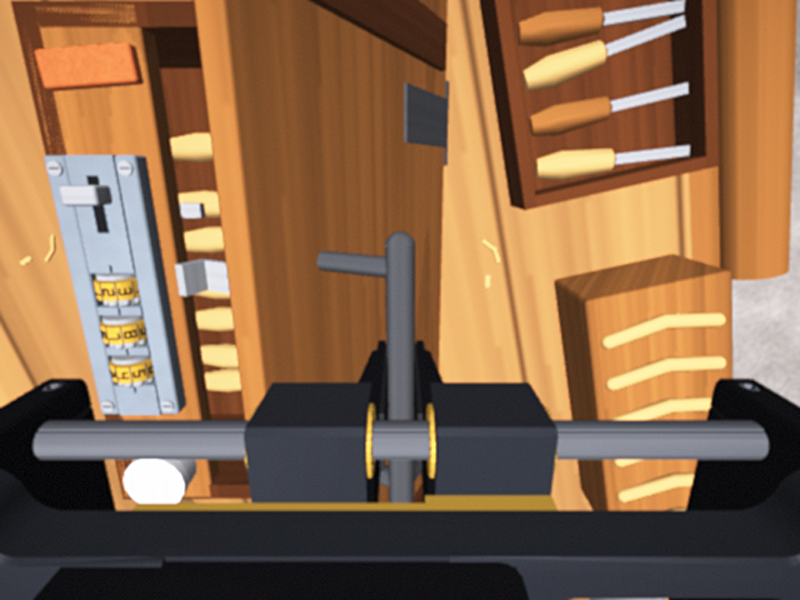

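The lid stands at about 1.1 rad, with the wheels and tab still set. Release with a small opening and rise clear.

>>> play_rows(hand=24, targets=[{"linear": [0,0,0],"turn": 0},{"linear": [0,0,0],"turn": 0},{"linear": [0,0,0],"turn": 0},{"linear": [0,0,0],"turn": 0}])

```text
t: 29.1
eef_pos: [665.5, -34.5, 323.0]
tcp_rot: [3.141, 0.0, 1.347]
ft_force: [0.2, -0.3, 0.8]
opening: 0.252
```

>>> play_rows(targets=[{"linear": [0,0,-5],"turn": 0},{"linear": [0,0,-15],"turn": 0},{"linear": [0,0,-30],"turn": 0},{"linear": [0,0,-50],"turn": 0},{"linear": [0,0,-80],"turn": 0},{"linear": [0,0,-80],"turn": 0},{"linear": [0,0,-80],"turn": 0}])

```text
t: 29.98
eef_pos: [665.2, -34.4, 402.8]
tcp_rot: [-3.141, 0.0, 1.347]
ft_force: [-0.3, -0.5, -0.0]
opening: 0.255
```

```bash
python3 snap.py w15; python3 - <<'E'
from cell import env
from h import *
im,d=env.read_camera('scene'); p=env.camera_params('scene')
cv2.imwrite('pics/s2.png',im[:,:,::-1])
D=np.load('w15.npz'); d=D['d']; v,u=np.mgrid[0:420,0:560]
C=np.stack([(u-D['cx'])/D['fx']*d,(v-D['cy'])/D['fy']*d,d],-1); X=(C-D['t'])@D['R']
m=(d>0)&(X[...,2]>200)&(X[...,2]<300)&(v<225); q=X[m]; print(m.sum(),np.median(q@np.array([.975,-.222,0])),np.percentile(q[:,2],[2,50,98]))
E
```

```text
29.975 [665.17646184 -34.4489844  402.75579361] [-3.14128067e+00  1.21162745e-04  1.34682330e+00] [-0.29998999 -0.53605117 -0.0129187 ] 0.25533323795621043
18608 623.3391607865941 [203.27542814 258.252626   280.80563772]
```

View pics/w15.png

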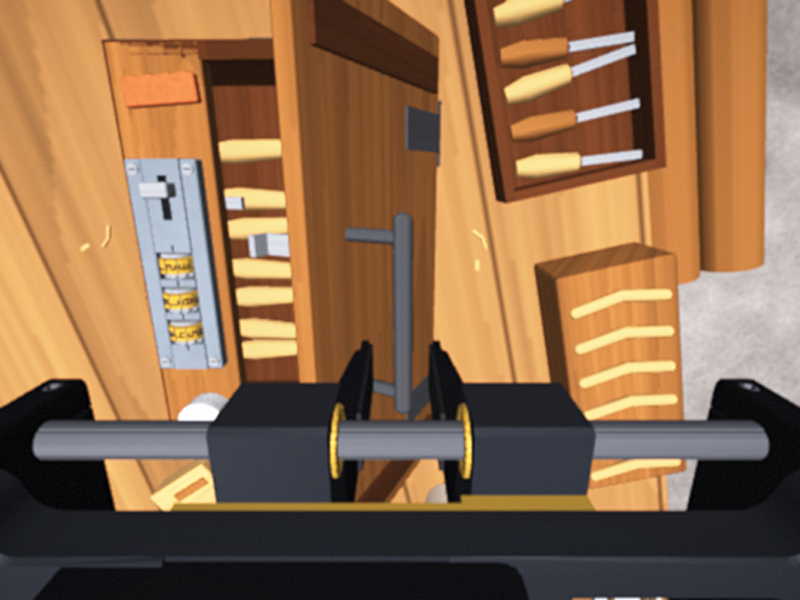

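View pics/s2.png

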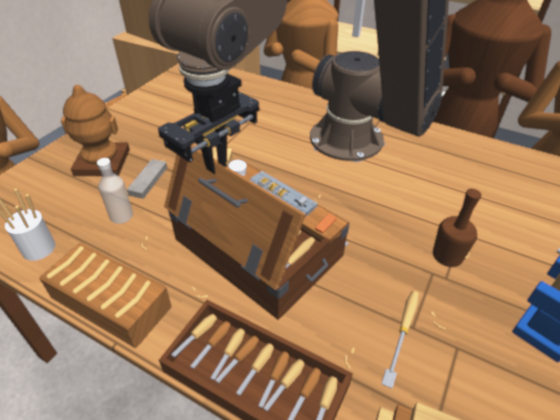

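```bash
python3 - <<'E'
from h import *
D=np.load('w15.npz'); k=.7; ax=np.array([.222,.975,0])
hsv=cv2.cvtColor(D['im'],cv2.COLOR_RGB2HSV)
print([round(float(ray(D,u*k,v*k,150.5)@ax),1) for u,v in [(157,183),(157,197)]], 'L', np.array([478.4,11.8,0])@ax)
c=D['im'][100:265,75:165]; c=cv2.rotate(c,cv2.ROTATE_90_COUNTERCLOCKWISE)
cv2.imwrite('pics/w15c.png',cv2.resize(c,None,fx=4.8,fy=4.8,interpolation=cv2.INTER_CUBIC)[:,:,::-1])
E
```

```text
[186.6, 176.0] L 117.70979999999999
```

View pics/w15c.png

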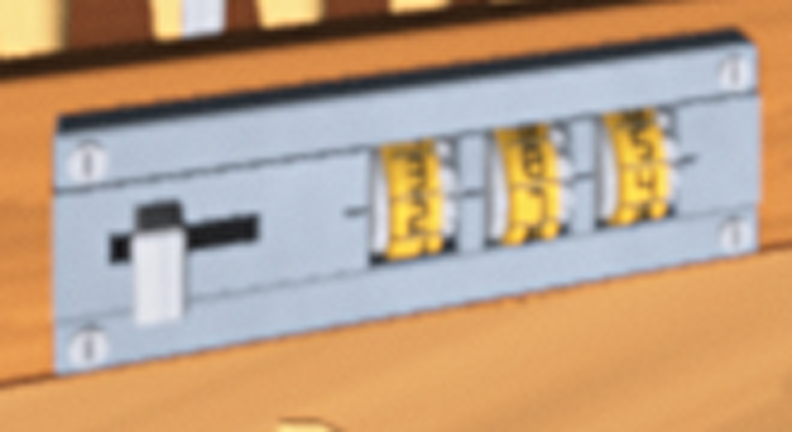

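The tab centre is 63.6 mm from the left wheel, against 50 mm when shut, so the bolt is about 13 mm open. The wheels still show 2 7 4. Handing in.

```bash
python3 - <<'E'
from cell import env
print(env.state()['ft_force']); print(env.job_done())
E
```

```text
[-3.51784426e-03 -1.66917662e-04 -3.57601314e-01]
the job is handed in; nothing more can be done
None
```

The chest is open and handed in at about 30 s of the 72 s allowed. The interface reports no verdict.

- **Wheels:** I felt for each wheel and rolled it with about 6–8.5 N, under the 20 N limit. The right one started halfway between 5 and 6 and went to 4, the middle went from 6 to 7, and the left from 5 to 3 to 2. A close wrist picture before the bolt moved showed 2 7 4 on the index line. The last picture, from further off, is less sharp but looks the same.
- **Bolt:** I pushed the tab left until the force rose to 15.8 N at its stop. The last picture puts it about 13 mm from shut.
- **Lid:** I lifted it by the bar and let go at about 1.1 rad, estimated from the arm's path. The force reached about 23 N partway because my arc was slightly too tight, and I widened it. After release the lid stayed up.
- **At the end:** The gripper was 80 mm above the release point, with the measured force near zero. The bystanders I could see in the last pictures looked undisturbed, though I did not measure their positions.

Two early measurements disagreed: with the bar assumed at 155 mm, its length came out at 131 mm instead of 110. Depth readings put it at 167.5 mm, since the lid top is at 132.5 mm, and I used that for the grip.

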